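# Try the brake lever of the blank trolley

## Task

Try the lift trolley's hydraulic brake before it is rolled away: with the outside of closed fingers press the long ball-ended brake lever in towards the push bar until it stops firmly, short of the bar, and let it spring right out. Press it in to its stop a second time, keep it firmly pressed for two seconds to see that it does not sink to the bar, then let it spring right out and finish with the hand clear. Grip nothing, do not force the lever or push on the bar, and leave the short lowering lever and the loose things alone.

Things in the scene. Friction and masses are not known exactly. Their poses are not given: they have to be found in the camera images.
- trolley: green lift trolley at the bench's far edge; it does not roll. Origin: middle of the push bar's axis, 200 above the bench top. x level, square to the bar, towards the deck; y along the bar; z up. The bar: steel tube, diameter 30 (rubber grips 36), 500 long, an upright at each end. The deck begins at x = 60 and lies 230 below the bar's axis
- brake_lever (a joint): brake lever's angle about its upright pin, rad: 0 at rest, sprung out; grows as pressed in to the bar (counter-clockwise from above). The spring resists by 3 to 5.7 N at brake_press and returns it. At 0.24 the brake bites: a firm stop, its ball 16 mm clear of the grip on the bar, whatever the push. Press with 10 to 25 N; over 60 N forces it
- brake_unit: the brake lever with its clamp and cylinder (75 long, reservoir top 43 above the bar's axis) on the bar; axes as the trolley's. Origin on the bar's axis in the clamp; lever pin at x 48, y 30. The lever's blade, aluminium, 9 thick, 18 high, level with the bar's axis, runs from the pin along +y on the deck side of the bar to a ball 157 off. Press its outer face (away from the bar) in -x
- brake_press (a point): where to press: middle of the blade's section near the ball, 36 in x and 125 in y from the pin; the outer face is 4.5 further in +x. Its axes at rest are the trolley's and turn with the lever. At rest 84 from the bar's axis; it travels 30 to the stop. Nothing stands above it; 100 is free below it
- brake_tip (a point): centre of the ball at the brake lever's free end; diameter 21
- lowering_lever (a joint): angle of the deck's lowering lever, rad: 0 at rest, grows when pressed to the bar. A short lever, 70 long, with a flat paddle, in front of the -y half of the bar; leave it alone
- lowering_paddle (a point): centre of the lowering lever's paddle, 34 long, 26 high, 7 thick
- bowl_blank: a bowl blank on the deck: light wooden disc, diameter 180, 64 thick, lying flat; origin at the centre of its underside; leave it alone
- rough_bowl: a rough-turned wooden bowl on the deck, diameter 170, 62 high; origin at the centre of its underside; leave it alone
- faceplate: a steel lathe faceplate lying on the bowl blank: flange diameter 102, hub up, 38 high; origin under its centre; leave it alone
- mallet: a turned carver's mallet standing head-down on the deck, head diameter 84, 160 high in all (its top is 70 below the push bar's axis); origin under its centre; leave it alone
- wax_tin: a round tin of wax on the bench, diameter 76, 50 high; origin under its centre; leave it alone
- gouge: a turning gouge lying on the bench, 370 long, 27 high; origin on the bench under its ferrule, x along the tool towards its cutting end; leave it alone
- turned_box: a turned wooden box with a knobbed lid on the bench, diameter 82, 94 high; origin under its centre; leave it alone
- tea_mug: a white mug on the bench, diameter 80, 90 high; origin under its centre; leave it alone

How it is judged:
On the way, in this order (a step that is already met when the one before it is completed fails the run):
1. the brake lever is pressed in to its stop by the fingers (joint over 0.235 rad, more than 6 N) (value of joint brake_lever above 0.235 rad and contact force between the fingers and brake_unit above 6 N), for 0.2 s.
2. the lever has sprung out again (joint under 0.03 rad) (value of joint brake_lever below 0.03 rad), for 0.1 s.
3. the lever is pressed in to its stop a second time and kept there with more than 6 N for two seconds (all of step 1), for 1.9 s.
At the end, for the whole second after the job is handed in: the brake lever is out at rest (under 0.03 rad) and still, and the lowering lever is at rest (under 0.03 rad) (value of joint each of brake_lever, lowering_lever below 0.03 rad and velocity of joint brake_lever below 0.05 rad/s); the robot touches nothing.
It fails at once if the brake lever is forced: the fingers push on it with more than 60 N (contact force between the fingers and brake_unit above 60 N).
It fails at once if the brake lever's blade is taken between the fingers (contact force between the fingers and brake_unit above 1 N and x of the grasp point in the frame of brake_press between -0.007 and 0.007 m and z of the grasp point in the frame of brake_press between -0.012 and 0.012 m and y of the grasp point in the frame of brake_press between -0.12 and 0.045 m).
It fails at once if the push bar or another part of the trolley is gripped or pushed with more than 5 N (contact force between any of the fingers, the arm and trolley above 5 N).
It fails at once if the lowering lever is pressed in (over 0.08 rad) (value of joint lowering_lever above 0.08 rad).
It fails at once if a loose thing is shifted or lifted (more than 15 mm) (distance of any of bowl_blank, rough_bowl, faceplate, mallet, wax_tin, gouge, turned_box, tea_mug from where it was at the start of the episode above 0.015 m).
It also fails if it takes over 67 s, if anything falls off the work surface, if the arm or the gripper's body presses on something with over 40 N, if the wrist force passes 120 N, or if a joint passes its speed limit or range.

## Robot

A 7-joint arm with a two-finger parallel gripper is mounted at the origin on the work surface. World frame = base frame: x ahead of the robot, y to its left, z up, the work surface at z = 0. Lengths are in m, angles in rad, forces in N, time in s.
With the tool pointing down it reaches from about 0.4 to 0.85 m from the base axis. Payload 4.5 kg.
Tool frame: the origin (TCP) lies between the finger pads; the fingertips stand 17 mm ahead of it and the grasp point (between the pads) lies 2 mm behind it; z points along the fingers, y is the line along which they close (so a half turn about z gives the same grasp; the last joint's range is limited). The gripper opens to 85 mm and grips with 20 to 120 N. Pads are 22 mm wide; open, the fingers measure 114 mm over their backs; the gripper's body (76 mm by 85 mm) begins 54 mm behind the grasp point. The pads swing forward as they close: fully open they stand 13 mm farther back than shut.
Start: joints at [-1.273, 0.689, -0.195, 1.565, 0.157, 0.902, -0.215], TCP at [0.163, 0.603, 0.248] pointing down, gripper open.
Joint ranges: [-3.01, 3.01], [-0.46, 2.08], [-1.47, 1.51], [0.13, 2.56], [-1, 4.14], [0.04, 2.09], [-2.66, 2.66]. Speed limits (rad/s): [2.57, 2.57, 3.14, 3.14, 3.14, 3.14, 3.14].

## Interface

Orientations are given as a unit quaternion [x, y, z, w].
In Python, from plant import readout, eyes, ctrl gives the robot as it stands. The module is installed in compiled form; this text tells all that it offers.
- The arm moves only by the tool send_rows, never from a script. Its argument "rows" is a list that holds one entry, the list of rows, each a list of 7 numbers: the shift along the tool's x, y, z in mm, then the turn, a rotation vector about the tool's x, y, z in rad, then the gripper command: -1 is shut, 1 is fully open, values between are in proportion. A call has 1 to 10 rows; each row shifts and turns the commanded pose from where the row before left it, along the tool's axes as they then stand; what a row does not reach is not made up. A row lasts 1/12 s, in which the tool goes at most 41.7 mm and 7.16 degrees, less where a joint would pass 70% of its speed; a pose out of reach is approached as far as the arm can. A call with a gripper value outside its range is refused whole. The fingers move at their own pace and stop on an object; "squeeze" is the grip in N (left out, the last holds). Time passes only in rows, so rows that do not move let the fingers close. It gives the time, the measured TCP pose, the force, the opening and the grip force at its end, in the units of the state.
- readout.observe(): the state, without advancing time (a new reading comes with each control period).
- eyes.camera(name): name is "side" or "top" or "wrist"; returns a dict with "image" (384x512x3 uint8, blue, green, red), "fx", "fy", "cx", "cy" (pixels), "eye" and "orientation" of the camera in the world; the wrist camera has in their place "mount" (4x4, takes a point from camera to tool coordinates, whose origin is the TCP and whose axes are the flange's). Camera axes: x right, y up, looking along -z (the intrinsics and any distortion apply to the point x, -y, -z); pixel columns grow to the right and rows downward; lengths in m; the calibration is good to about 2 mm. A picture is of the moment at which its call begins: read the wrist's pose just before it. There is no depth.
- ctrl.sign_off(): hands the job in; it is judged then, once.
Trained networks look in a picture, given as the dict that the camera call returned (one of the last four; its "shot" number tells which), for a name from the list of things; names that differ only in an ending like _2 or _b are one class to them, and where a whole thing is asked for, a point or a joint stands for the part that bears it (a point fixed in the world has none). Each returns a list of dicts, best first, with "score" (0 to 1); they miss things now and then, are a little off and sometimes report something else, mostly with a low value. They report only what shows in the picture. A call takes as long as a camera call.
- eyes.spot_in(picture, name): "location" ([row, column] in pixels, amid what is visible of it).
- eyes.cut_out(picture, name): "mask" (384x512 bool, what is visible of it) and "location" ([row, column] in pixels, amid what is visible of it).
The state is a dict: "time_s": time; "joint_positions": joint angles; "qd": joint speeds; "joint_efforts": joint torques, N m; "ee_pos": TCP position; "tool_rot": TCP orientation; "wrist_force": force on the tool from outside, world axes, zero at the start; "torque": the same for the moment, N m; "finger_gap": opening from 0.0 (shut) to 1.0 (fully open); "grip_force": force on a finger pad.
Only numpy, scipy, OpenCV 4.12 (cv2) and the standard library are available. Lean on these libraries where they do the work, as an engineer would, in place of code of your own. Each camera call takes 0.05 s, during which the arm holds its last target. There are 200 camera calls.

## Working session

There is one attempt and no reset: what is moved stays moved. The work goes in short steps, Python scripts to look and compute and a tool call to move; the robot and the scene stay as the last step left them, time stands still between calls to the robot, and variables do not carry over. Pictures are saved under pics/ and viewed, at most 10 in all, crops included, and the job is handed in when it is done.

Besides the shell and the picture viewer there is one more tool, called after "Request:" as name([rows], argument=value, ...), one row to a line, values as JSON. send_rows: Moves the arm, as the interface text tells. Its arguments: {"type":"object","properties":{"rows":{"type":"array"},"squeeze":{"type":"number"}},"required":["rows"]}

```bash
mkdir -p pics; cat > h.py <<'E'
import numpy as np, cv2
from scipy.spatial.transform import Rotation as R
from plant import readout, eyes, ctrl
def ray(p,px,st=None):
    r,c=px; d=np.array([(c-p['cx'])/p['fx'],-(r-p['cy'])/p['fy'],-1.])
    if 'mount' in p:
        T=np.eye(4);T[:3,:3]=R.from_quat(st['tool_rot']).as_matrix();T[:3,3]=st['ee_pos'];M=T@np.array(p['mount'])
        return M[:3,3],M[:3,:3]@d
    o=np.array(p['orientation']); Rm=R.from_quat(o).as_matrix() if o.size==4 else o
    return np.array(p['eye']),Rm@d
def atz(p,px,z,st=None):
    e,d=ray(p,px,st); return e+d*(z-e[2])/d[2]
def tri(rays):
    A=0;b=0
    for e,d in rays:
        d=d/np.linalg.norm(d);P=np.eye(3)-np.outer(d,d);A=A+P;b=b+P@e
    return np.linalg.solve(A,b)
E
python3 - <<'E'
from h import *
s=readout.observe();print({k:np.round(v,3) for k,v in s.items()})
ims=[]
for n in ['side','top','wrist']:
    p=eyes.camera(n);cv2.imwrite(f'pics/{n}0.png',p['image'])
    print(n,{k:np.round(v,3) for k,v in p.items() if k!='image'})
    for t in ['brake_tip','brake_press','brake_unit','lowering_paddle','trolley','mallet','tea_mug','turned_box','wax_tin','gouge']:
        try:print(t,[(np.round(x['location']),round(x['score'],2)) for x in eyes.spot_in(p,t)[:2]])
        except Exception as e:print(t,e)
E
```

```text
{'time_s': np.float64(0.0), 'joint_positions': array([-1.273,  0.69 , -0.195,  1.566,  0.157,  0.903, -0.215]), 'qd': array([ 0.   ,  0.001, -0.   , -0.   ,  0.001, -0.001,  0.   ]), 'joint_efforts': array([ 1.0000e-03, -5.3961e+01, -1.2660e+00, -1.5854e+01,  9.0000e-03,
        9.0000e-03, -0.0000e+00]), 'ee_pos': array([0.163, 0.603, 0.247]), 'tool_rot': array([ 0.131,  0.991, -0.001, -0.   ]), 'wrist_force': array([ 0.519, -0.925, -0.12 ]), 'torque': array([ 0.   ,  0.011, -0.022]), 'grip_force': np.float64(0.0), 'finger_gap': np.float64(1.002)}
side {'fx': np.float64(384.325), 'fy': np.float64(384.325), 'cx': np.float64(257.774), 'cy': np.float64(192.96), 'eye': array([0.363, 0.791, 0.763]), 'orientation': array([-0.043,  0.429,  0.897, -0.095]), 'shot': np.int64(1)}
brake_tip [(array([175., 236.]), 0.76), (array([116., 247.]), 0.59)]
brake_press [(array([182., 238.]), 0.78)]
brake_unit [(array([162., 255.]), 0.95)]
lowering_paddle [(array([117., 250.]), 0.36)]
trolley [(array([263., 118.]), 0.75), (array([177., 239.]), 0.27)]
mallet [(array([206., 228.]), 0.87), (array([176., 23
[... 666 characters left out ...]
rray([133., 302.]), 0.47)]
tea_mug [(array([248., 340.]), 0.64)]
turned_box [(array([242., 374.]), 0.84)]
wax_tin [(array([249., 148.]), 0.68)]
gouge [(array([255., 173.]), 0.87)]
wrist {'fx': np.float64(293.031), 'fy': np.float64(293.031), 'cx': np.float64(259.528), 'cy': np.float64(197.087), 'mount': array([[-0.002,  0.965,  0.262,  0.066],
       [ 1.   ,  0.001,  0.001, -0.001],
       [ 0.001,  0.262, -0.965, -0.126],
       [ 0.   ,  0.   ,  0.   ,  1.   ]]), 'shot': np.int64(3)}
brake_tip []
brake_press []
brake_unit []
lowering_paddle []
trolley []
mallet []
tea_mug []
turned_box []
wax_tin [(array([322., 172.]), 0.95), (array([377.,  83.]), 0.41)]
gouge [(array([275.,  71.]), 0.63)]
```

```bash
python3 - <<'E'
import cv2
a=cv2.imread('pics/side0.png');b=cv2.imread('pics/top0.png')
cv2.imwrite('pics/a.png',cv2.resize(a[60:320,80:400],None,fx=2.3,fy=2.3,interpolation=cv2.INTER_CUBIC))
cv2.imwrite('pics/b.png',cv2.resize(b[20:320,80:450],None,fx=2,fy=2,interpolation=cv2.INTER_CUBIC))
E
```

```text
(no output)
```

View pics/a.png

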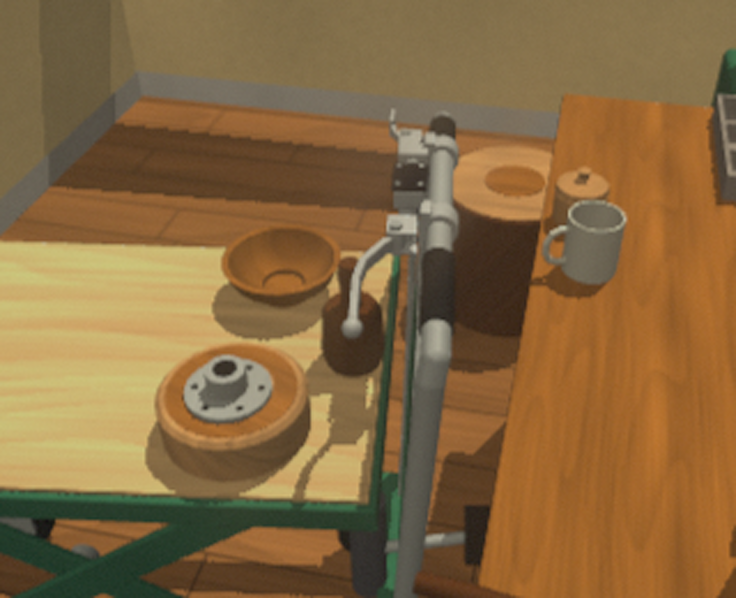

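View pics/b.png

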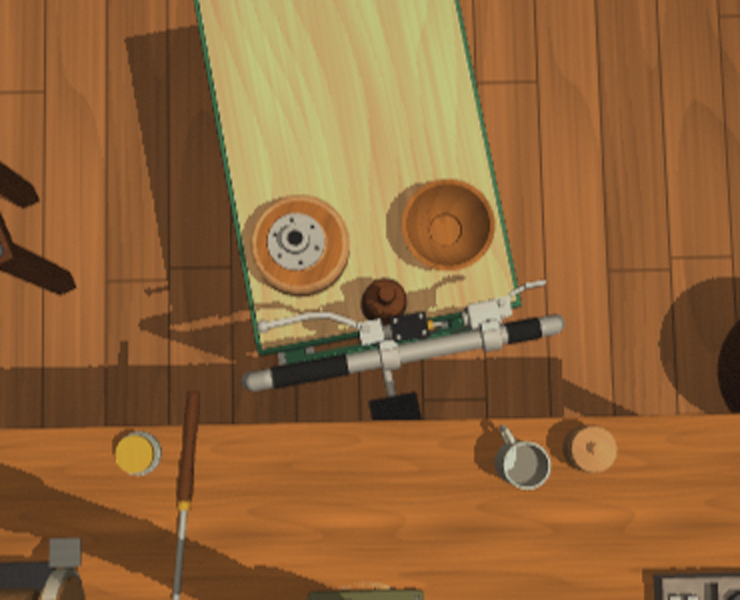

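The side view shows the ball at about row 202, column 233. The top view shows it at about row 183.5, column 211.5, with the bar running from (211,203) to (182,361). The network's tip hits were off along the blade.

```bash
python3 - <<'E'
from h import *
S=eyes.camera('side');T=eyes.camera('top')
print('tip tri',tri([ray(S,(201.7,233)),ray(T,(183.5,211.5))]), 'top@.2',atz(T,(183.5,211.5),.2),'side@.2',atz(S,(201.7,233),.2))
a=atz(T,(211,203.5),.2);b=atz(T,(182.3,361),.2);print('bar ends',a,b,np.linalg.norm(a-b))
yb=(a-b)/np.linalg.norm(a-b);xb=np.array([yb[1],-yb[0],0]);o=(a+b)/2
print('x',xb,'y',yb,'o',o,np.degrees(np.arctan2(xb[1],xb[0])))
tip=atz(T,(183.5,211.5),.2);print('tip in trolley',(tip-o)@xb,(tip-o)@yb)
# bar side-view check
for f in (-.25,.25):
    print(o+f*yb)
for P,n in((T,'T'),(S,'S')):
  for t in ['brake_unit']:
    m=eyes.cut_out(P,t)
    for x in m[:1]:
        M=x['mask'];r,c=np.where(M);print(n,t,x['score'],M.sum(),r.min(),r.max(),c.min(),c.max(),'leftmost',r[c==c.min()].mean())
E
```

```text
tip tri [0.55328329 0.15336693 0.20233985] top@.2 [0.55393227 0.15367336 0.2       ] side@.2 [0.55365782 0.1506868  0.2       ]
bar ends [0.46763623 0.1799763  0.2       ] [ 0.54759238 -0.3185105   0.2       ] 0.5048584722158934
x [0.98737929 0.1583734  0.        ] y [-0.1583734   0.98737929  0.        ] o [ 0.5076143 -0.0692671  0.2      ] 9.112495027057975
tip in trolley 0.08104124295865064 0.21279126307147275
[ 0.54720765 -0.31611192  0.2       ]
[0.46802095 0.17757772 0.2       ]
T brake_unit 0.67 628 176 203 208 300 leftmost 182.5
S brake_unit 0.97 907 131 251 229 278 leftmost 201.5
```

Request:
send_rows([
  [[0, 0, -18, 0, 0, -0.105, -1], [0, 0, -18, 0, 0, -0.105, -1], [0, 0, -18, 0, 0, -0.105, -1], [0, 0, -18, 0, 0, -0.105, -1], [-18, -27, 0, 0, 0, 0, -1], [-18, -27, 0, 0, 0, 0, -1], [-18, -27, 0, 0, 0, 0, -1], [-18, -27, 0, 0, 0, 0, -1], [-18, -27, 0, 0, 0, 0, -1], [-18, -27, 0, 0, 0, 0, -1]],
], squeeze=40)

```text
time_s: 2.68
ee_pos: [0.2958, 0.4589, 0.3204]
tool_rot: [-0.078, 0.997, 0.0, 0.0]
wrist_force: [1.1, -0.0, 0.3]
finger_gap: -0.002
grip_force: 0.0
```

Request:
send_rows([
  [[-18, -27, 0, 0, 0, 0, -1], [-18, -27, 0, 0, 0, 0, -1], [-18, -27, 0, 0, 0, 0, -1], [-18, -27, 0, 0, 0, 0, -1], [-18, -27, 0, 0, 0, 0, -1], [-18, -27, 0, 0, 0, 0, -1], [-18, -27, 0, 0, 0, 0, -1], [-18, -27, 0, 0, 0, 0, -1], [-18, -27, 0, 0, 0, 0, -1], [0, 0, 0, 0, 0, 0, -1]],
])

```text
time_s: 3.52
ee_pos: [0.498, 0.2378, 0.3199]
tool_rot: [-0.072, 0.997, -0.003, 0.001]
wrist_force: [0.8, -0.4, -0.5]
finger_gap: 0.001
grip_force: 0.0
```

Request:
send_rows([
  [[-20, -30, 0, 0, 0, 0, -1], [-20, -30, 0, 0, 0, 0, -1], [-20, -30, 0, 0, 0, 0, -1], [-20, -30, 0, 0, 0, 0, -1], [0, 0, 0, 0, 0, 0, -1], [0, 0, 0, 0, 0, 0, -1], [0, 0, 0, 0, 0, 0, -1]],
])

```text
time_s: 4.1
ee_pos: [0.5898, 0.1401, 0.3201]
tool_rot: [-0.078, 0.997, 0.001, -0.0]
wrist_force: [-0.3, -0.6, 0.0]
finger_gap: 0.0
grip_force: 0.0
```

```bash
python3 - <<'E'
from h import *
s=readout.observe();print({k:np.round(s[k],4) for k in('ee_pos','tool_rot','wrist_force','time_s')})
W=eyes.camera('wrist');cv2.imwrite('pics/w1.png',W['image'])
for t in ['brake_tip','brake_press']:
    for x in eyes.spot_in(W,t)[:2]: print(t,np.round(x['location'],1),round(x['score'],2),np.round(atz(W,x['location'],.2,s),4))
E
```

```text
{'ee_pos': array([0.5898, 0.1401, 0.3201]), 'tool_rot': array([-7.820e-02,  9.969e-01,  5.000e-04, -4.000e-04]), 'wrist_force': array([-0.3369, -0.6291,  0.03  ]), 'time_s': np.float64(4.1)}
brake_tip [156.8 183.6] 0.83 [0.565  0.0709 0.2   ]
brake_press [154.8 184.2] 0.65 [0.5633 0.0713 0.2   ]
brake_press [ 43.5 403.2] 0.62 [0.4532 0.2287 0.2   ]
```

View pics/w1.png

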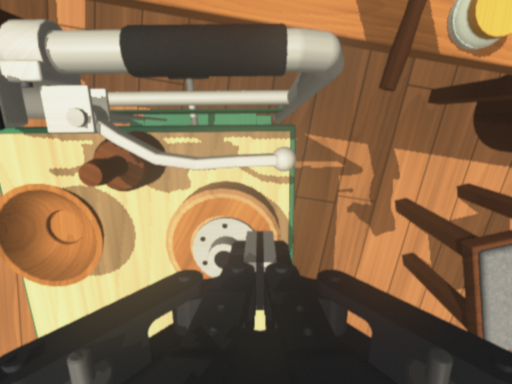

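The wrist view shows the ball at about row 159, column 285. The blade runs left to the pin near row 117, column 78, and the bar's axis is at about row 49. The closed fingers are on the deck side of the blade.

```bash
python3 - <<'E'
from h import *
s=readout.observe();W=eyes.camera('wrist')
Rt=R.from_quat(s['tool_rot']).as_matrix()
g=lambda px,z=.2:(atz(W,px,z,s)-s['ee_pos'])@Rt*1000
for n,px,z in[('tip',(159,285),.2),('pin',(117,78),.21),('blade l',(162,200),.2),('blade m',(161,240),.2),('bar l',(51,125),.2),('bar r',(49,286),.2),('lower rubber edge',(76,200),.2)]:
    print(n,np.round(atz(W,px,z,s),4),np.round(g(px,z),1))
E
```

```text
tip [0.5534 0.1562 0.2   ] [ 33.1  20.5 120.5]
pin [ 0.5453 -0.0097  0.21  ] [  67.5 -142.   110.3]
blade l [0.5671 0.0859 0.2   ] [ 30.7 -51.1 120.4]
blade m [0.561  0.1191 0.2   ] [ 31.5 -17.4 120.5]
bar l [0.4911 0.0201 0.2   ] [ 116.3 -103.9  120.4]
bar r [0.4703 0.1419 0.2   ] [117.5  19.5 120.5]
lower rubber edge [0.4998 0.0788 0.2   ] [ 98.3 -47.4 120.4]
```

Request:
send_rows([
  [[-6, -10, 0, 0, 0, 0, -1], [0, 0, 30, 0, 0, 0, -1], [0, 0, 30, 0, 0, 0, -1], [0, 0, 30, 0, 0, 0, -1], [0, 0, 20, 0, 0, 0, -1], [0, 0, 13, 0, 0, 0, -1], [0, 0, 0, 0, 0, 0, -1], [0, 0, 0, 0, 0, 0, -1], [0, 0, 0, 0, 0, 0, -1]],
])

```text
time_s: 5.05
ee_pos: [0.5988, 0.1305, 0.1984]
tool_rot: [-0.078, 0.997, 0.0, 0.001]
wrist_force: [-0.5, -0.7, -0.1]
finger_gap: 0.001
grip_force: 0.0
```

Request:
send_rows([
  [[4, 0, 0, 0, 0, 0, -1], [4, 0, 0, 0, 0, 0, -1], [4, 0, 0, 0, 0, 0, -1], [4, 0, 0, 0, 0, 0, -1], [4, 0, 0, 0, 0, 0, -1], [4, 0, 0, 0, 0, 0, -1], [2, 0, 0, 0, 0, 0, -1], [0, 0, 0, 0, 0, 0, -1], [0, 0, 0, 0, 0, 0, -1]],
])

```text
time_s: 5.8
ee_pos: [0.5732, 0.1271, 0.1977]
tool_rot: [-0.078, 0.997, 0.001, 0.001]
wrist_force: [2.6, 3.0, -0.0]
finger_gap: 0.004
grip_force: 1.9
```

Request:
send_rows([
  [[4, 0, 0, 0, 0, 0, -1], [4, 0, 0, 0, 0, 0, -1], [4, 0, 0, 0, 0, 0, -1], [4, 0, 0, 0, 0, 0, -1], [0, 0, 0, 0, 0, 0, -1], [0, 0, 0, 0, 0, 0, -1]],
])

```text
time_s: 6.3
ee_pos: [0.5578, 0.127, 0.1979]
tool_rot: [-0.079, 0.997, 0.002, 0.002]
wrist_force: [4.7, 5.0, -2.0]
finger_gap: 0.001
grip_force: 3.1
```

```bash
python3 - <<'E'
from h import *
s=readout.observe();print({k:np.round(s[k],4) for k in('ee_pos','wrist_force','torque','grip_force','time_s')})
W=eyes.camera('wrist')['image'];S=eyes.camera('side')['image'][120:260,150:330]
cv2.imwrite('pics/w2.png',np.vstack([W[:,:],np.pad(cv2.resize(S,None,fx=1.5,fy=1.5),((0,0),(0,512-270),(0,0)))]))
E
```

```text
{'ee_pos': array([0.5578, 0.127 , 0.1979]), 'wrist_force': array([ 4.7207,  5.0435, -2.0026]), 'torque': array([ 1.2738, -0.8688, -0.0541]), 'grip_force': np.float64(3.0854), 'time_s': np.float64(6.3)}
```

View pics/w2.png

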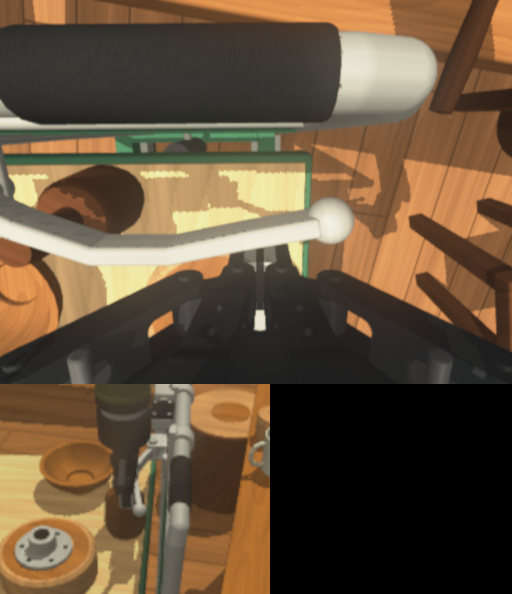

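The fingers' edge bears on the outer face just short of the ball, and the lever is about two thirds in. The view is clear.

Request:
send_rows([
  [[3, 1, 0, 0, 0, 0, -1], [3, 1, 0, 0, 0, 0, -1], [2, 1, 0, 0, 0, 0, -1], [0, 0, 0, 0, 0, 0, -1], [0, 0, 0, 0, 0, 0, -1]],
])

```text
time_s: 6.82
ee_pos: [0.5496, 0.127, 0.1979]
tool_rot: [-0.078, 0.997, 0.001, 0.002]
wrist_force: [5.1, 3.9, -0.6]
finger_gap: -0.001
grip_force: 2.8
```

Request:
send_rows([
  [[1, 0, 0, 0, 0, 0, -1], [0, 0, 0, 0, 0, 0, -1], [0, 0, 0, 0, 0, 0, -1]],
])

```text
time_s: 7.07
ee_pos: [0.5487, 0.1269, 0.1979]
tool_rot: [-0.078, 0.997, 0.001, 0.002]
wrist_force: [4.9, 4.3, -1.3]
finger_gap: -0.001
grip_force: 2.9
```

Request:
send_rows([
  [[1, 0, 0, 0, 0, 0, -1], [0, 0, 0, 0, 0, 0, -1], [0, 0, 0, 0, 0, 0, -1]],
])

```text
time_s: 7.32
ee_pos: [0.5478, 0.1269, 0.1979]
tool_rot: [-0.078, 0.997, 0.001, 0.002]
wrist_force: [5.4, 4.3, -1.4]
finger_gap: 0.001
grip_force: 2.9
```

Request:
send_rows([
  [[1, 0, 0, 0, 0, 0, -1], [0, 0, 0, 0, 0, 0, -1], [0, 0, 0, 0, 0, 0, -1]],
])

```text
time_s: 7.57
ee_pos: [0.5468, 0.1268, 0.1979]
tool_rot: [-0.078, 0.997, 0.001, 0.002]
wrist_force: [4.6, 3.7, -0.9]
finger_gap: 0.002
grip_force: 3.0
```

Request:
send_rows([
  [[1, 0, 0, 0, 0, 0, -1], [0, 0, 0, 0, 0, 0, -1], [0, 0, 0, 0, 0, 0, -1]],
])

```text
time_s: 7.82
ee_pos: [0.5458, 0.1267, 0.1979]
tool_rot: [-0.078, 0.997, 0.001, 0.002]
wrist_force: [4.8, 4.6, -0.6]
finger_gap: 0.002
grip_force: 3.0
```

Request:
send_rows([
  [[1, 0, 0, 0, 0, 0, -1], [0, 0, 0, 0, 0, 0, -1], [0, 0, 0, 0, 0, 0, -1]],
])

```text
time_s: 8.07
ee_pos: [0.5457, 0.1267, 0.198]
tool_rot: [-0.078, 0.997, 0.002, 0.003]
wrist_force: [5.1, 4.5, -2.8]
finger_gap: 0.0
grip_force: 3.8
```

Request:
send_rows([
  [[1, 0, 0, 0, 0, 0, -1], [0, 0, 0, 0, 0, 0, -1], [0, 0, 0, 0, 0, 0, -1]],
])

```text
time_s: 8.32
ee_pos: [0.5456, 0.1267, 0.198]
tool_rot: [-0.078, 0.997, 0.002, 0.004]
wrist_force: [8.9, 3.8, -4.3]
finger_gap: -0.0
grip_force: 4.7
```

Request:
send_rows([
  [[2, 0, 0, 0, 0, 0, -1], [0, 0, 0, 0, 0, 0, -1], [0, 0, 0, 0, 0, 0, -1]],
])

```text
time_s: 8.57
ee_pos: [0.5455, 0.1267, 0.1982]
tool_rot: [-0.078, 0.997, 0.002, 0.006]
wrist_force: [11.8, 5.2, -7.5]
finger_gap: -0.002
grip_force: 6.5
```

Request:
send_rows([
  [[2, 0, 0, 0, 0, 0, -1], [0, 0, 0, 0, 0, 0, -1], [0, 0, 0, 0, 0, 0, -1], [0, 0, 0, 0, 0, 0, -1], [0, 0, 0, 0, 0, 0, -1], [0, 0, 0, 0, 0, 0, -1], [0, 0, 0, 0, 0, 0, -1]],
])

```text
time_s: 9.15
ee_pos: [0.5454, 0.1268, 0.1983]
tool_rot: [-0.078, 0.997, 0.003, 0.008]
wrist_force: [15.3, 4.9, -10.6]
finger_gap: -0.003
grip_force: 8.3
```

```bash
python3 - <<'E'
from h import *
s=readout.observe();print({k:np.round(s[k],4) for k in('ee_pos','wrist_force','torque','grip_force','time_s')})
W=eyes.camera('wrist')['image'];cv2.imwrite('pics/w3.png',W)
E
```

```text
{'ee_pos': array([0.5454, 0.1268, 0.1983]), 'wrist_force': array([ 15.3078,   4.8747, -10.5731]), 'torque': array([ 1.1644, -3.2839,  0.0466]), 'grip_force': np.float64(8.3392), 'time_s': np.float64(9.15)}
```

View pics/w3.png

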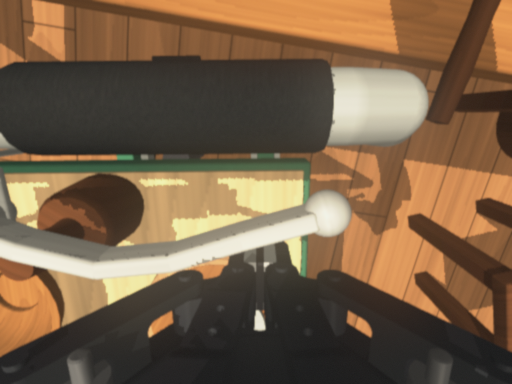

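The lever is at its stop: 1 mm steps no longer move it, and the ball is about 16 mm clear of the grip. Next I'll release it.

Request:
send_rows([
  [[-5, 0, 0, 0, 0, 0, -1], [-8, -1, 0, 0, 0, 0, -1], [-8, -1, 0, 0, 0, 0, -1], [-8, -1, 0, 0, 0, 0, -1], [-8, 0, 0, 0, 0, 0, -1], [-8, 0, 0, 0, 0, 0, -1], [-8, 0, 0, 0, 0, 0, -1], [0, 0, 0, 0, 0, 0, -1], [0, 0, 0, 0, 0, 0, -1], [0, 0, 0, 0, 0, 0, -1]],
])

```text
time_s: 10.03
ee_pos: [0.59, 0.129, 0.1969]
tool_rot: [-0.078, 0.997, -0.0, -0.001]
wrist_force: [0.7, 0.5, -0.3]
finger_gap: 0.002
grip_force: 0.0
```

```bash
python3 - <<'E'
from h import *
s=readout.observe();print({k:np.round(s[k],4) for k in('ee_pos','wrist_force','torque','grip_force','time_s')})
W=eyes.camera('wrist')['image'];cv2.imwrite('pics/w4.png',W)
E
```

```text
{'ee_pos': array([0.59  , 0.129 , 0.1969]), 'wrist_force': array([ 0.7403,  0.535 , -0.2931]), 'torque': array([0.0148, 0.0904, 0.0464]), 'grip_force': np.float64(0.0), 'time_s': np.float64(10.0333)}
```

View pics/w4.png

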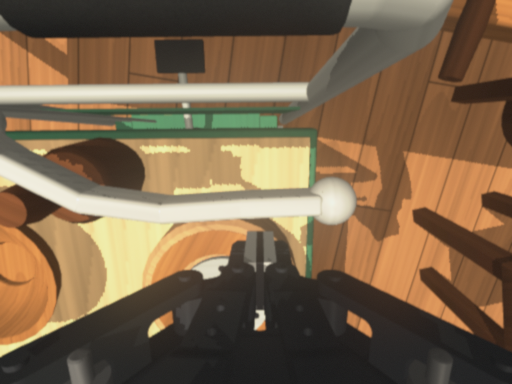

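The lever has sprung right out and the fingers are clear. Now the second press and hold.

Request:
send_rows([
  [[7, 0, 0, 0, 0, 0, -1], [7, 0, 0, 0, 0, 0, -1], [7, 0, 0, 0, 0, 0, -1], [7, 1, 0, 0, 0, 0, -1], [7, 1, 0, 0, 0, 0, -1], [6, 1, 0, 0, 0, 0, -1], [4, 0, 0, 0, 0, 0, -1], [3, 0, 0, 0, 0, 0, -1], [3, 0, 0, 0, 0, 0, -1], [2, 0, 0, 0, 0, 0, -1]],
])

```text
time_s: 10.92
ee_pos: [0.545, 0.1274, 0.1986]
tool_rot: [-0.079, 0.997, 0.003, 0.009]
wrist_force: [18.3, 5.6, -14.7]
finger_gap: 0.002
grip_force: 9.8
```

Request:
send_rows([
  [[0, 0, 0, 0, 0, 0, -1], [0, 0, 0, 0, 0, 0, -1], [0, 0, 0, 0, 0, 0, -1]],
])

```text
time_s: 11.17
ee_pos: [0.545, 0.1275, 0.1987]
tool_rot: [-0.079, 0.997, 0.003, 0.008]
wrist_force: [16.1, 5.4, -10.5]
finger_gap: 0.0
grip_force: 8.3
```

Request:
send_rows([
  [[0, 0, 0, 0, 0, 0, -1], [0, 0, 0, 0, 0, 0, -1], [0, 0, 0, 0, 0, 0, -1], [0, 0, 0, 0, 0, 0, -1], [0, 0, 0, 0, 0, 0, -1], [0, 0, 0, 0, 0, 0, -1], [0, 0, 0, 0, 0, 0, -1], [0, 0, 0, 0, 0, 0, -1], [0, 0, 0, 0, 0, 0, -1], [0, 0, 0, 0, 0, 0, -1]],
])

```text
time_s: 12.0
ee_pos: [0.545, 0.1275, 0.1986]
tool_rot: [-0.079, 0.997, 0.003, 0.008]
wrist_force: [15.9, 5.4, -11.1]
finger_gap: 0.0
grip_force: 8.3
```

Request:
send_rows([
  [[0, 0, 0, 0, 0, 0, -1], [0, 0, 0, 0, 0, 0, -1], [0, 0, 0, 0, 0, 0, -1], [0, 0, 0, 0, 0, 0, -1], [0, 0, 0, 0, 0, 0, -1], [0, 0, 0, 0, 0, 0, -1], [0, 0, 0, 0, 0, 0, -1], [0, 0, 0, 0, 0, 0, -1], [0, 0, 0, 0, 0, 0, -1], [0, 0, 0, 0, 0, 0, -1]],
])

```text
time_s: 12.83
ee_pos: [0.545, 0.1275, 0.1987]
tool_rot: [-0.079, 0.997, 0.003, 0.008]
wrist_force: [16.2, 4.9, -11.6]
finger_gap: -0.0
grip_force: 8.3
```

Request:
send_rows([
  [[0, 0, 0, 0, 0, 0, -1], [0, 0, 0, 0, 0, 0, -1], [0, 0, 0, 0, 0, 0, -1], [0, 0, 0, 0, 0, 0, -1], [0, 0, 0, 0, 0, 0, -1], [0, 0, 0, 0, 0, 0, -1]],
])

```text
time_s: 13.33
ee_pos: [0.545, 0.1275, 0.1987]
tool_rot: [-0.079, 0.997, 0.003, 0.008]
wrist_force: [15.9, 5.4, -11.9]
finger_gap: -0.001
grip_force: 8.3
```

Request:
send_rows([
  [[-5, 0, 0, 0, 0, 0, -1], [-8, -1, 0, 0, 0, 0, -1], [-8, -1, 0, 0, 0, 0, -1], [-8, -1, 0, 0, 0, 0, -1], [-8, 0, 0, 0, 0, 0, -1], [-8, 0, 0, 0, 0, 0, -1], [-8, 0, 0, 0, 0, 0, -1], [-5, 0, 0, 0, 0, 0, -1], [0, 0, 0, 0, 0, 0, -1], [0, 0, 0, 0, 0, 0, -1]],
])

```text
time_s: 14.17
ee_pos: [0.5954, 0.1298, 0.1969]
tool_rot: [-0.078, 0.997, -0.0, -0.001]
wrist_force: [0.1, 0.7, 0.7]
finger_gap: 0.001
grip_force: 0.0
```

Request:
send_rows([
  [[0, 0, -20, 0, 0, 0, -1], [0, 0, -30, 0, 0, 0, -1], [0, 0, -30, 0, 0, 0, -1], [0, 0, -30, 0, 0, 0, -1], [0, 0, -20, 0, 0, 0, -1], [0, 0, 0, 0, 0, 0, -1], [0, 0, 0, 0, 0, 0, -1], [0, 0, 0, 0, 0, 0, -1], [0, 0, 0, 0, 0, 0, -1], [0, 0, 0, 0, 0, 0, -1]],
])

```text
time_s: 15.0
ee_pos: [0.595, 0.1297, 0.3258]
tool_rot: [-0.078, 0.997, -0.0, -0.002]
wrist_force: [0.7, -0.1, 0.7]
finger_gap: 0.001
grip_force: 0.0
```

```bash
python3 - <<'E'
from h import *
s=readout.observe();print({k:np.round(s[k],4) for k in('ee_pos','wrist_force','grip_force','time_s')})
W=eyes.camera('wrist')['image'];cv2.imwrite('pics/w5.png',W)
E
```

```text
{'ee_pos': array([0.595 , 0.1297, 0.3258]), 'wrist_force': array([ 0.7172, -0.1275,  0.7274]), 'grip_force': np.float64(0.0), 'time_s': np.float64(15.0)}
```

View pics/w5.png

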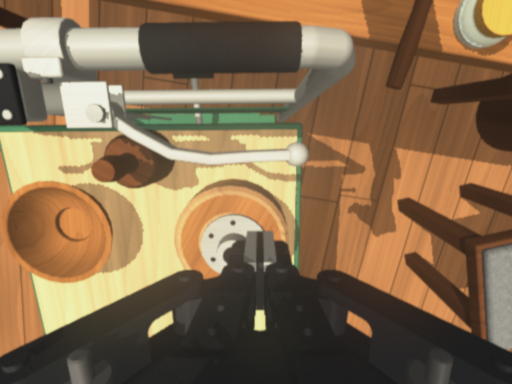

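The lever is out at rest (ball at about row 154, column 297), nothing has been disturbed and the hand is clear above it.

```bash
python3 -c "
from plant import ctrl
print(ctrl.sign_off())"
```

```text
the job is handed in; nothing more can be done
None
```

I pressed the brake lever to its stop twice with about 17 N on it, held the second press for over 2 s without it sinking, let it spring right out both times, and handed the job in with the hand clear (the sign-off returned no verdict).

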